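Check the housing's joint with a probe, then hold the sprung clamp open at its index mark

ROBOT

A 7-joint arm with a two-finger parallel gripper is mounted at the origin on the work surface. World frame = base frame: x ahead of the robot, y to its left, z up, the work surface at z = 0. Lengths are in m, angles in rad, forces in N, time in s.
With the tool pointing down it reaches from about 0.4 to 0.85 m from the base axis. Payload 10.4 kg.
Tool frame: the origin (TCP) lies at the very end of the fingers, on their centre line; the grasp point (between the pads) lies 19 mm behind it (r.pinch_z is the distance from the TCP to the grasp point, in m); z points along the fingers, y is the line along which they close (so a half turn about z gives the same grasp; the last joint's range is limited). The gripper opens to 87 mm and grips with 3 to 60 N. Pads are 19 mm wide; open, the fingers measure 117 mm over their backs; the gripper's body (75 mm by 190 mm) begins 51 mm behind the grasp point.
Start: joints at [-1.248, 0.332, -0.065, 1.46, 0.022, 1.35, -0.088], TCP at [0.212, 0.588, 0.189] pointing down, gripper open.
Joint ranges: [-2.6, 2.6], [-0.5, 2.12], [-1.47, 1.34], [0.16, 2.42], [-1.27, 4.41], [0.06, 2.06], [-2.6, 2.6]. Speed limits (rad/s): [2.22, 2.22, 2.79, 2.79, 3.14, 3.14, 3.14].

INTERFACE

Orientations are given as a unit quaternion [x, y, z, w].
In Python, from bench import r, camera gives the robot as it stands. The module is installed in compiled form; this text tells all that it offers.
- The arm moves only by the shell command python3 -m pendant 'ROWS' [FORCE]. ROWS is JSON, a list of rows, each an object with "dp": the shift along the tool's x, y, z as a fraction of full scale, a list of three; "rotation": the turn, a rotation vector about the tool's x, y, z as a fraction of full scale, a list of three; "jaw": the opening, from 0 (shut) to 1 (fully open). A call has 1 to 8 rows; each row is the pose to reach, as a shift and turn from the pose commanded when the call began, along the tool's axes at that moment, turning the shorter way round; what a row does not reach only later rows make up. Full scale, the value 1, is 0.15 m for a shift and 2 pi rad for a turn. A row lasts 1/8 s, in which the tool goes at most 62.5 mm and 10.7 degrees, less where a joint would pass 70% of its speed; a pose out of reach is approached as far as the arm can. A call with a number of a shift or a turn outside -1 to 1 is refused whole. A call with a gripper value outside its range is refused whole. The fingers move at their own pace and stop on an object; FORCE is the grip in N (left out, the last holds). Time passes only in rows, so rows that repeat a pose let the fingers close. It gives the time, the measured TCP pose, the force, the opening and the grip force at its end, in the units of the state.
- r.read_state(): the state, without advancing time (a new reading comes with each control period).
- camera(name): name is "side" or "top"; returns a dict with "image" (420x560x3 uint8, red, green, blue), "z_map" (420x560 float32, m along the optical axis (not along the pixel's ray), 0 where there is no reading), "mtx" (3x3 intrinsics, pixels), "T" (4x4, takes a point from camera to world coordinates). Camera axes: x right, y down, z forward; pixel columns grow to the right and rows downward; lengths in m; the calibration is good to about 2 mm. A picture is of the moment at which its call begins.
- r.close_job(): hands the job in; it is judged then, once.
The state is a dict: "time": time; "joint_positions": joint angles; "joint_vel": joint speeds; "joint_torque": joint torques, N m; "ee_pos": TCP position; "eef_rot": TCP orientation; "ft_force": force on the tool from outside, world axes, zero at the start; "torque": the same for the moment, N m; "width": finger opening in m; "grip_force": force on a finger pad.
Only numpy, scipy, OpenCV 4.12 (cv2) and the standard library are available. Lean on these libraries where they do the work, as an engineer would, in place of code of your own. Each camera call takes 0.05 s, during which the arm holds its last target. There are 200 camera calls.

TASK

The two-shell housing clamped in the spring fixture needs its joint felt for a raised step: take the probe from its wooden stand, set its sprung tip lightly into the joint groove on top of the housing, draw it slowly (2 to 3 cm a second) in the groove from the end nearest the robot to the far end, and stand the probe back upright in its hole. Then free the housing for a colleague to lift out: take the fixture's sprung slide by its upright black handle, pull it out until its pointer lines up with the index clip on the scale, never letting it snap back, and finish while still holding it there in the gripper. Leave the housing where it sits and do not disturb the carton, jar and screwdriver.

Things in the scene. Friction and masses are not known exactly. Their poses are not given: they have to be found in the camera images.
- fixture: grey fixed clamping fixture, base 140 (x) x 290 (y) x 12 mm, origin at the centre of its underside; x points away from the robot, within 0.3 rad. Along y: fixed jaw (-145 to -125 mm), housing (centre -95), moving jaw, both jaws 49 mm high, rods with coil springs, guide block (17 to 57, 58 mm high), then the yoke with the handle. The slide pulls out along +y; scale and index clip are at the +x edge
- slide (a joint): travel in m of the sprung slide (moving jaw, rods, yoke, handle and pointer as one) along the fixture's +y; 0 = jaw closed on the housing, end stop 0.060. Springs always drive it shut: about 8 N at 0, rising 1.5 N per cm; let go, it snaps shut
- handle_grip (a point): middle of the upright black round handle of the slide, on its axis, 92 mm above the bench; the grip is 22 mm in diameter, from 64 to 118 mm above the bench, on a 10 mm stem on top of the yoke (100 x 12 mm, top at 50 mm). At slide 0 the axis is at fixture x 0, y +67 mm. Nothing else around it is higher than 58 mm
- pointer (a point): tip of the small dark pointer blade on the +x end of the yoke, at fixture x +59 mm, 30 mm above the bench; moves with the slide, at the same fixture y as the handle's axis
- index (a joint): where the index clip is set on the scale, in m: the slide travel at which the pointer lines up with the clip's line (different each time; the clip is clamped tight and stays)
- index_mark (a point): black line on top of the index clip (brass block 16 x 12 x 28 mm on the base plate's +x edge), at its end next to the pointer, fixture x +60 mm, 36 mm above the bench; the pointer is at the mark when both have the same fixture y. Its axes are the fixture's
- case: aluminium two-shell housing, 100 (x) x 60 (y) x 45 mm high, 0.4 kg, loose but clamped between the jaws; origin at the centre of its underside, 12 mm above the bench. The joint is a V groove along the middle of its top (y = 0), the full length of x, 8 mm wide and 4 mm deep: bottom at z 41 mm, edges at z 45 mm in its frame. The -x end is nearest the robot
- probe: hand probe, 0.1 kg, upright in the stand, tip down: round grey grip 16 mm in diameter from 5 to 71 mm above the underside of its collar (26 mm in diameter, 5 mm thick), which rests on the stand; below it a nose 12 mm in diameter, 40 mm long, then the tip. Origin on its axis at the collar's underside, 80 mm above the bench; z up to the grip
- tip: sprung ball tip of the probe, 5 mm ball; origin at the lowest point of the ball, on the probe's axis, 60 mm below the collar's underside when free. It springs back into the nose by up to 8 mm: 0.75 N to start, 2.75 N fully in, rigid beyond that. x, y, z as the probe
- stand: beech block 56 x 56 x 80 mm high, fixed, with one round hole 16 mm in diameter and 70 mm deep in the middle of its top; the probe hangs in it by its collar. Origin at the centre of its underside
- carton: small white carton lying flat, 90 x 60 x 32 mm, 0.15 kg, origin at the centre of its underside; a bystander
- jar: clear screw jar, 60 mm in diameter, 62 mm high, origin at the centre of its underside; a bystander
- driver: screwdriver lying on the bench, black handle; a bystander
There are look-alikes about, which are no part of the job. Leave any red look-alike of the stand alone.

How it is judged:
On the way, in this order (a step that is already met when the one before it is completed fails the run):
1. the probe's tip touches in the joint groove within 18 mm of its end nearest the robot (x of tip in the frame of case between -0.05 and -0.032 m and y of tip in the frame of case between -0.0045 and 0.0045 m and z of tip in the frame of case between 0.038 and 0.048 m and contact force between probe and case above 0.15 N), for 0.1 s.
2. the tip comes past a point 15 mm before the middle, in the groove and touching (x of tip in the frame of case between -0.022 and -0.008 m and y of tip in the frame of case between -0.0045 and 0.0045 m and z of tip in the frame of case between 0.038 and 0.048 m and contact force between probe and case above 0.15 N), for 0.1 s.
3. the tip comes past a point 15 mm beyond the middle, in the groove and touching (x of tip in the frame of case between 0.008 and 0.022 m and y of tip in the frame of case between -0.0045 and 0.0045 m and z of tip in the frame of case between 0.038 and 0.048 m and contact force between probe and case above 0.15 N), for 0.1 s.
4. the tip reaches the last 18 mm of the groove at the far end, touching (x of tip in the frame of case between 0.032 and 0.05 m and y of tip in the frame of case between -0.0045 and 0.0045 m and z of tip in the frame of case between 0.038 and 0.048 m and contact force between probe and case above 0.15 N), for 0.1 s.
5. the probe stands in the hole of its stand, upright, collar down, let go (z of probe in the frame of stand between 0.076 and 0.084 m and horizontal distance between probe and stand below 0.006 m and angle between probe's own z axis and vertical below 0.1 rad and contact force between the fingers and probe below 0.05 N), for 0.3 s.
6. the slide is held by its handle with the pointer at the index mark (y of pointer in the frame of index_mark between -0.0045 and 0.0045 m and velocity of joint slide between -0.01 and 0.01 m/s and contact force between the fingers and slide above 4 N), for 0.5 s.
At the end, for the whole second after the job is handed in: The fingers hold the handle (over 4 N), the slide is still, its pointer within 4.5 mm of the index line; the probe stands let go in its stand (collar within 4 mm of its top, 6 mm of the hole axis, upright within 0.1 rad); the housing sits flat within 6 mm along, 8 mm across its place (all of step 5 and all of step 6 and x of case in the frame of fixture between -0.006 and 0.006 m and y of case in the frame of fixture between -0.103 and -0.087 m and z of case in the frame of fixture between 0.009 and 0.015 m and angle between case's own z axis and vertical below 0.05 rad); the arm keeps its last pose, push and grip.
It fails at once if the slide snaps back (faster than 0.3 m/s towards the housing) (velocity of joint slide below -0.3 m/s).
It fails at once if the tip is drawn along the joint faster than 80 mm/s (pressed in, between its end zones) (contact force between probe and case above 0.5 N and x of tip in the frame of case between -0.032 and 0.032 m and linear speed of tip above 0.08 m/s).
It fails at once if the probe is pressed on the housing with more than 15 N (contact force between probe and case above 15 N).
It fails at once if the probe touches the housing more than 8 mm to the side of the joint (contact force between probe and case above 0.3 N and (y of tip in the frame of case above 0.008 m or y of tip in the frame of case below -0.008 m)).
It fails at once if the housing is shifted more than 15 mm, or the carton, jar or screwdriver more than 30 mm (distance of case from where it was at the start of the episode above 0.015 m or distance of any of carton, jar, driver from where it was at the start of the episode above 0.03 m).
It also fails if it takes over 64 s, if anything falls off the work surface, if the arm or the gripper's body presses on something with over 40 N, if the wrist force passes 120 N, or if a joint passes its speed limit or range.

## Working session

There is one attempt and no reset: what is moved stays moved. The work goes in short steps, Python scripts to look and compute and a shell command to move; the robot and the scene stay as the last step left them, time stands still between calls to the robot, and variables do not carry over. Pictures are saved under pics/ and viewed, at most 10 in all, crops included, and the job is handed in when it is done.

```bash
mkdir -p pics; python3 - <<'E'
from bench import r,camera
import cv2,numpy as np
s=r.read_state();print({k:np.round(v,4).tolist() for k,v in s.items()},r.pinch_z)
for n in("top","side"):
    c=camera(n);cv2.imwrite(f"pics/{n}0.png",c["image"][...,::-1]);print(n,c["mtx"].round(1).tolist(),c["T"].round(4).tolist())
    np.savez(f"{n}0.npz",**c)
E
```

```text
{'time': 0.0, 'joint_positions': [-1.2476, 0.3329, -0.0647, 1.4609, 0.0216, 1.3499, -0.0885], 'joint_vel': [-0.0006, -0.0006, 0.0011, -0.0002, 0.0004, 0.0018, -0.0001], 'joint_torque': [-0.0006, -62.3246, 0.0246, -38.9895, -0.0613, 0.0397, 0.0001], 'ee_pos': [0.2117, 0.5876, 0.1884], 'eef_rot': [0.172, 0.9851, -0.0007, -0.0001], 'ft_force': [-0.3171, -0.4542, -0.8449], 'torque': [0.0319, -0.0042, -0.032], 'grip_force': 0.0, 'width': 0.0868} 0.0187
top [[461.2, 0.0, 287.0], [0.0, 461.2, 209.9], [0.0, 0.0, 1.0]] [[0.0264, -0.9897, 0.1408, 0.3631], [-0.9996, -0.0253, 0.0097, 0.0226], [-0.006, -0.141, -0.99, 0.9694], [0.0, 0.0, 0.0, 1.0]]
side [[542.5, 0.0, 288.4], [0.0, 542.5, 208.2], [0.0, 0.0, 1.0]] [[0.9873, -0.1196, 0.1043, 0.4035], [-0.1587, -0.7584, 0.6322, -0.6773], [0.0034, -0.6407, -0.7678, 0.9124], [0.0, 0.0, 0.0, 1.0]]
```

View pics/top0.png

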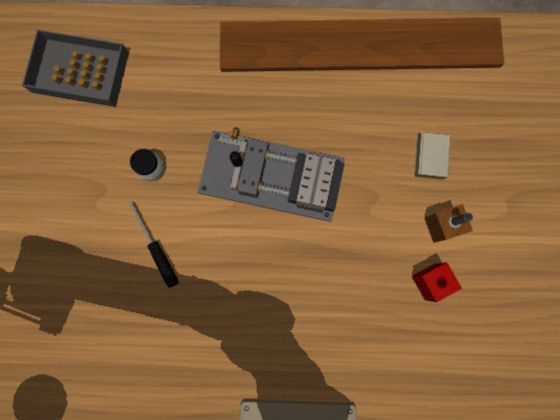

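View pics/side0.png

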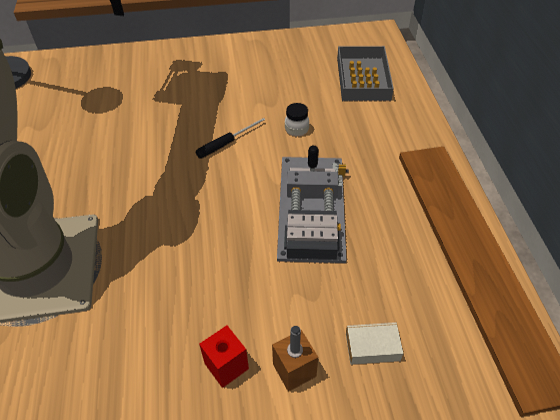

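The top view shows the fixture at about (270,175), with its handle at (236,158) and brass clip at (235,132). There are two stand candidates: the brown block at (450,222), which has the probe, and the red block at (438,282), which is empty. The brown one fits the beech description and the red one is the look-alike. I'll confirm this in an enlarged crop and measure.

```bash
cat > h.py <<'E'
import numpy as np,cv2
def cloud(c):
    h,w=c["z_map"].shape;u,v=np.meshgrid(np.arange(w),np.arange(h));K=c["mtx"];z=c["z_map"]
    P=np.stack([(u-K[0,2])/K[0,0]*z,(v-K[1,2])/K[1,1]*z,z],-1);return P@c["T"][:3,:3].T+c["T"][:3,3]
def ray(c,uv,z):
    K=c["mtx"];d=c["T"][:3,:3]@np.array([(uv[0]-K[0,2])/K[0,0],(uv[1]-K[1,2])/K[1,1],1]);o=c["T"][:3,3]
    return o+d*(z-o[2])/d[2]
def proj(c,p):
    q=c["T"][:3,:3].T@(np.array(p)-c["T"][:3,3]);return (c["mtx"]@(q/q[2]))[:2]
E
python3 - <<'E'
from h import *
for n in("top","side"):
    c=dict(np.load(n+"0.npz"));W=cloud(c);x,y,z=W[...,0],W[...,1],W[...,2]
    fx=(x>.35)&(x<.65)&(y>-.15)&(y<.25)
    m=fx&(z>.007)&(z<.2)
    k,l,st,_=cv2.connectedComponentsWithStats(m.astype(np.uint8));i=1+st[1:,4].argmax();m=l==i
    b=m&(z<.02)
    R=cv2.minAreaRect(W[b][:,:2].astype(np.float32));print(n,"base",R)
    t=m&(z>.054)&(z<.0565+.006)
    hd=m&(z>.07);print("handle",W[hd].mean(0),W[hd].min(0),W[hd].max(0),hd.sum())
    s=(y<-.2)&(x<.5)&(z>.074)&(z<.084)
    k,l,st,ce=cv2.connectedComponentsWithStats(s.astype(np.uint8))
    for j in range(1,k):
        if st[j,4]>50:
            q=W[l==j];print("block",ce[j],cv2.minAreaRect(q[:,:2].astype(np.float32)),np.median(q[:,2]),c["image"][l==j].mean(0))
    p=(y<-.2)&(x<.5)&(z>.095);print("probe",W[p].mean(0),W[p].max(0),W[p].min(0))
a=np.load("top0.npz")["image"];b=np.load("side0.npz")["image"]
A=cv2.resize(a[120:230,190:350],None,fx=5,fy=5,interpolation=2)[:, :,::-1]
cv2.imwrite("pics/cropA.png",A)
B=np.hstack([cv2.resize(b[300:400,190:330],(420,300)),cv2.resize(a[190:310,400:490],(300,400))[:300]])
cv2.imwrite("pics/cropB.png",B[...,::-1])
E
```

```text
top base ((0.5745935440063477, 0.06781629472970963), (0.28970012068748474, 0.1402658373117447), 79.37522888183594)
handle [0.58367473 0.13160216 0.10606097] [0.57611059 0.12252754 0.07067701] [0.59575703 0.14255835 0.12055621] 155
block [452.39869281 223.01960784] ((0.4761638045310974, -0.2934097945690155), (0.05531657859683037, 0.05652761831879616), 19.80605125427246) 0.079095767543585 [104.83496732  65.20424837  32.86764706]
block [441.75059382 281.58907363] ((0.35938704013824463, -0.267022043466568), (0.05657085031270981, 0.05651246756315231), 29.122892379760742) 0.07905251442212113 [145.92874109  17.35510689  11.50831354]
probe [ 0.47494055 -0.28985048  0.13418086] [ 0.48460585 -0.28506764  0.15837929] [ 0.46814725 -0.29975483  0.09503777]
side base ((0.5768734812736511, 0.06754026561975479), (0.29529547691345215, 0.1399303823709488), 79.20362854003906)
handle [0.58792863 0.1276466  0.09868052] [0.57853893 0.12055664 0.07101775] [0.59990568 0.14025094 0.12028761] 198
block [222.3        347.25428571] ((0.3619649112224579, -0.2673724293708801), (0.05684351548552513, 0.05755013972520828), 29.553483963012695) 0.07898136648802101 [177.01904762  13.10952381   7.25809524]
block [291.86623377 353.85714286] ((0.47798073291778564, -0.2935551106929779), (0.056220073252916336, 0.05809245631098747), 19.04682159423828) 0.07933416348965572 [127.05714286  79.56753247  39.28701299]
probe [ 0.41899957 -0.5977889   0.74902284] [ 0.48612573 -0.28697244  0.91235812] [ 0.40354654 -0.67734905  0.09503457]
```

View pics/cropA.png

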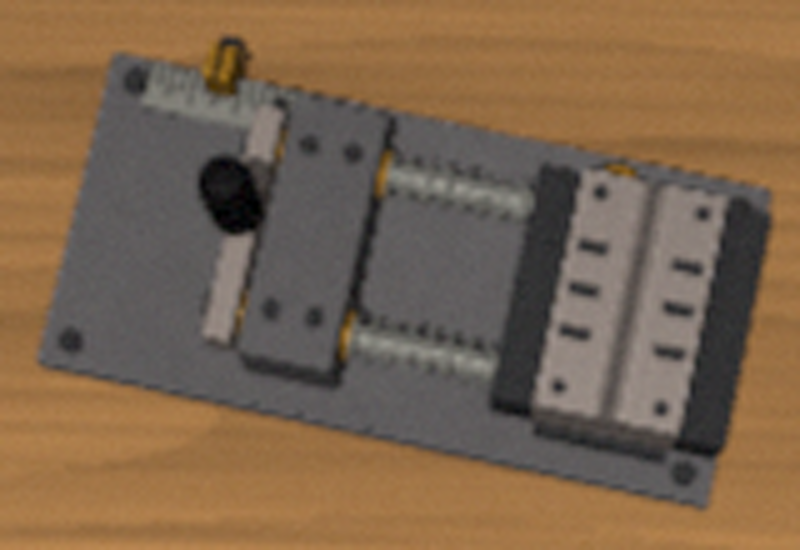

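View pics/cropB.png

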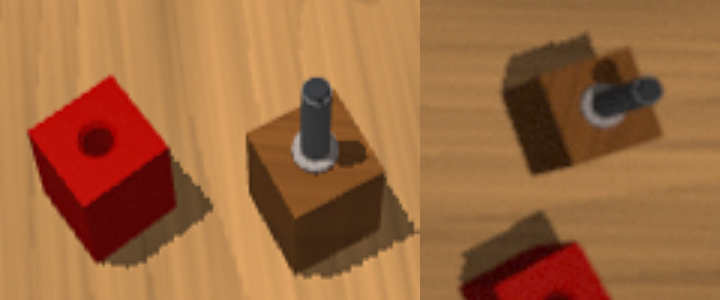

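The crops confirm it: the brown beech block holds the probe, and the red one has an empty hole. In the fixture crop, the groove runs from (660,185) to (612,410) and the brass clip is at (225,65). Next I'll measure the groove line and the clip.

```bash
python3 - <<'E'
from h import *
F=np.array([.5757,.0677]);th=np.deg2rad(79.3-90);ex=np.array([np.cos(th),np.sin(th)]);ey=np.array([-ex[1],ex[0]])
loc=lambda p:np.stack([(p[...,:2]-F)@ex,(p[...,:2]-F)@ey],-1)
for n in("top","side"):
    c=dict(np.load(n+"0.npz"));W=cloud(c);L=loc(W);im=c["image"].astype(float);z=W[...,2]
    # groove: for slices in x, darkest gray weighted in y near -0.095, on plane z=.055
    h,w=z.shape;vv,uu=np.mgrid[:h,:w];K=c["mtx"];d=np.stack([(uu-K[0,2])/K[0,0],(vv-K[1,2])/K[1,1],np.ones((h,w))],-1)@c["T"][:3,:3].T
    o=c["T"][:3,3];G=o+d*((.055-o[2])/d[...,2])[...,None];g=loc(G);gray=im.mean(2)
    m=(abs(g[...,0])<.045)&(abs(g[...,1]+.095)<.012);wt=np.clip(np.percentile(gray[m],60)-gray,0,None)*m
    for a in(-.03,0,.03):
        s=m&(abs(g[...,0]-a)<.015);print(n,"groove y at x",a,(wt*g[...,1])[s].sum()/wt[s].sum())
    t=(z>.0545)&(z<.062)&(abs(L[...,1]+.095)<.05)&(abs(L[...,0])<.07)
    print("case top",cv2.minAreaRect(L[t].astype(np.float32)),np.median(z[t]))
    br=(im[...,0]>1.6*im[...,2])&(z>.02)&(abs(L[...,0]-.065)<.025)&(L[...,1]>.05)&(L[...,1]<.15)
    print("clip",br.sum(),L[br].mean(0),L[br].min(0),L[br].max(0))
    tt=br&(z>.032);print(" clip top",tt.sum(),L[tt].mean(0),L[tt].min(0),L[tt].max(0),z[tt].max())
    sc=proj(c,[*(F+.06*ex+.09*ey),.033]);print("px",sc)
    ho=(z>.07)&(z<.115)&(abs(L[...,0])<.03)&(abs(L[...,1]-.07)<.04);print("handle loc",L[ho].min(0),L[ho].max(0))
    u,v=sc.astype(int);cr=cv2.resize(c["image"][v-22:v+22,u-28:u+28],None,fx=7,fy=7,interpolation=cv2.INTER_NEAREST)
    A=cr if n=="top" else np.hstack([A,cr])
cv2.imwrite("pics/clip.png",A[...,::-1])
p=F-.095*ey;print("case",p,"ends",p-.05*ex,p+.05*ex,"handle",F+.067*ey)
E
```

```text
top groove y at x -0.03 -0.09445388023488652
top groove y at x 0 -0.09453777534111613
top groove y at x 0.03 -0.09454112752538116
case top ((-0.0011360570788383484, -0.09504649043083191), (0.059684570878744125, 0.10014183074235916), 89.82177734375) 0.056448567448085685
clip 60 [0.06620217 0.09343686] [0.05869306 0.08781121] [0.08046381 0.09950323]
 clip top 42 [0.06681566 0.09402597] [0.05943284 0.08781121] [0.07547176 0.09945542] 0.04183172804871682
px [235.09258412 135.44381965]
handle loc [-0.01195331  0.05562178] [0.00830683 0.07568588]
side groove y at x -0.03 -0.09551895570594625
side groove y at x 0 -0.09702645782284897
side groove y at x 0.03 -0.09601419298442339
case top ((0.0008867867290973663, -0.09541015326976776), (0.06279852986335754, 0.09959857165813446), 89.85772705078125) 0.056434955896049466
clip 57 [0.06966529 0.09160808] [0.06099655 0.08543482] [0.08400686 0.10017755]
 clip top 33 [0.06930915 0.09284561] [0.06248182 0.08543482] [0.07644692 0.10017755] 0.03960032338632202
px [337.8432773  168.22490351]
handle loc [-0.00940094  0.05366961] [0.01205749 0.07383947]
case [ 0.55806167 -0.02564822] ends [ 0.50893103 -0.01636488] [ 0.60719231 -0.03493155] handle [0.58813966 0.13353506]
```

View pics/clip.png

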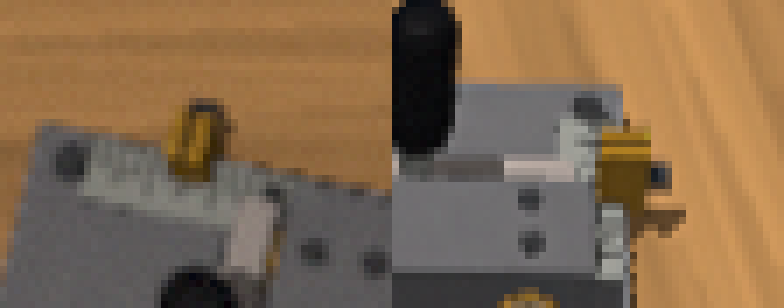

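The clip is at fixture y ≈ 0.0935, so the index is about 26 mm. I'll align the tool with the fixture and start moving towards the stand.

```bash
cat > d.py <<'E'
# d.py x y z yawdeg : remaining move to target (tool y direction yaw) in pendant units
import sys,numpy as np
from scipy.spatial.transform import Rotation as R
from bench import r
s=r.read_state();t=np.array(list(map(float,sys.argv[1:4])));Q=R.from_quat(s["eef_rot"])
yt=np.deg2rad(float(sys.argv[4]) if len(sys.argv)>4 else 79.3);y=np.array([np.cos(yt),np.sin(yt),0]);z=np.array([0,0,-1.])
T=R.from_matrix(np.stack([np.cross(y,z),y,z],1))
print("t",round(s["time"],2),"pos",np.round(s["ee_pos"],4),"dp",np.round(Q.inv().apply(t-s["ee_pos"])/.15,3),"rot",np.round((Q.inv()*T).as_rotvec()/2/np.pi,4),"F",np.round(s["ft_force"],2),"w",round(s["width"],4),"g",round(s["grip_force"],1),"q",np.round(s["joint_positions"],2))
E
python3 -m pendant '[{"dp":[-1,-0.67,0],"rotation":[0,0,-0.0253],"jaw":1},{"dp":[-1,-0.67,0],"rotation":[0,0,-0.0253],"jaw":1},{"dp":[-1,-0.67,0],"rotation":[0,0,-0.0253],"jaw":1},{"dp":[-1,-0.67,0],"rotation":[0,0,-0.0253],"jaw":1},{"dp":[-1,-0.67,0],"rotation":[0,0,-0.0253],"jaw":1}]' 40; python3 d.py 0.477 -0.2935 0.189
```

```text
time: 0.72
ee_pos: [0.3183, 0.4431, 0.1891]
eef_rot: [0.093, 0.996, 0.0, -0.0]
ft_force: [-1.1, -0.1, -0.2]
width: 0.0872
grip_force: 0.0
t 0.72 pos [0.3183 0.4431 0.1891] dp [-1.950e+00 -4.629e+00 -2.000e-03] rot [ 0.     -0.0001  0.    ] F [-1.14 -0.11 -0.21] w 0.0872 g 0.0 q [-1.03  0.16 -0.    1.68 -0.    1.31  0.35]
```

```bash
python3 -m pendant '[{"dp":[-0.8,-0.92,-0.1],"rotation":[0,0,0],"jaw":1},{"dp":[-0.8,-0.92,-0.1],"rotation":[0,0,0],"jaw":1},{"dp":[-0.8,-0.92,-0.1],"rotation":[0,0,0],"jaw":1},{"dp":[-0.8,-0.92,-0.1],"rotation":[0,0,0],"jaw":1}]' >/dev/null
python3 -m pendant '[{"dp":[-0.8,-0.92,0],"rotation":[0,0,0],"jaw":1},{"dp":[-0.8,-0.92,0],"rotation":[0,0,0],"jaw":1},{"dp":[-0.8,-0.92,0],"rotation":[0,0,0],"jaw":1},{"dp":[-0.8,-0.92,0],"rotation":[0,0,0],"jaw":1}]' >/dev/null
python3 -m pendant '[{"dp":[-0.35,-0.92,0],"rotation":[0,0,0],"jaw":1},{"dp":[-0.35,-0.92,0],"rotation":[0,0,0],"jaw":1},{"dp":[-0.35,-0.92,0],"rotation":[0,0,0],"jaw":1},{"dp":[-0.35,-0.92,0],"rotation":[0,0,0],"jaw":1}]'; python3 d.py 0.477 -0.2935 0.189
```

```text
time: 2.22
ee_pos: [0.5297, -0.0176, 0.2038]
eef_rot: [0.093, 0.996, -0.0, -0.0]
ft_force: [-0.3, 0.5, -0.0]
width: 0.0872
grip_force: 0.0
t 2.23 pos [ 0.5297 -0.0176  0.2038] dp [ 0.004 -1.873  0.099] rot [-0.     -0.0001  0.    ] F [-0.34  0.46 -0.01] w 0.0872 g 0.0 q [-0.46  0.11  0.45  1.71 -0.05  1.33  1.38]
```

```bash
python3 -m pendant '[{"dp":[0,-0.94,0],"rotation":[0,0,0],"jaw":1},{"dp":[0,-0.94,0],"rotation":[0,0,0],"jaw":1},{"dp":[0,-0.94,0],"rotation":[0,0,0],"jaw":1},{"dp":[0,-0.94,0],"rotation":[0,0,0],"jaw":1}]' >/dev/null
python3 -m pendant '[{"dp":[0,-0.94,0],"rotation":[0,0,0],"jaw":1},{"dp":[0,-0.94,0],"rotation":[0,0,0],"jaw":1},{"dp":[0,-0.94,0],"rotation":[0,0,0],"jaw":1},{"dp":[0,-0.94,0],"rotation":[0,0,0],"jaw":1},{"dp":[0,-0.94,0],"rotation":[0,0,0],"jaw":1}]'; python3 d.py 0.477 -0.2935 0.107
```

```text
time: 3.35
ee_pos: [0.4786, -0.2924, 0.2037]
eef_rot: [0.091, 0.996, 0.001, -0.0]
ft_force: [0.8, 0.5, -0.0]
width: 0.0867
grip_force: 0.0
t 3.35 pos [ 0.4786 -0.2924  0.2037] dp [ 0.009 -0.01   0.645] rot [ 0.0002 -0.0001  0.0007] F [ 0.83  0.51 -0.04] w 0.0867 g 0.0 q [-0.12  0.2   0.68  1.64 -0.13  1.34  1.97]
```

```bash
python3 -m pendant '[{"dp":[0.01,-0.01,0.3],"rotation":[0,0,0.0007],"jaw":1},{"dp":[0.01,-0.01,0.64],"rotation":[0,0,0.0007],"jaw":1},{"dp":[0.01,-0.01,0.64],"rotation":[0,0,0.0007],"jaw":1},{"dp":[0.01,-0.01,0.64],"rotation":[0,0,0.0007],"jaw":1},{"dp":[0.01,-0.01,0.64],"rotation":[0,0,0.0007],"jaw":0.4},{"dp":[0.01,-0.01,0.64],"rotation":[0,0,0.0007],"jaw":0.4},{"dp":[0.01,-0.01,0.64],"rotation":[0,0,0.0007],"jaw":0.4}]' 40; python3 d.py 0.477 -0.2935 0.107
python3 - <<'E'
from h import *
from bench import camera
a=camera("top");b=camera("side");c1=a["image"][160:300,370:530];c2=b["image"][230:400,200:400]
cv2.imwrite("pics/grasp.png",np.hstack([cv2.resize(c1,(400,350)),cv2.resize(c2,(400,350))])[...,::-1])
E
```

```text
time: 4.22
ee_pos: [0.4756, -0.2969, 0.1087]
eef_rot: [0.095, 0.995, 0.0, 0.001]
ft_force: [0.3, -0.3, -0.2]
width: 0.0646
grip_force: 0.0
t 4.22 pos [ 0.4756 -0.2969  0.1087] dp [-0.005  0.024  0.012] rot [ 0.      0.0002 -0.0007] F [ 0.27 -0.27 -0.2 ] w 0.0646 g 0.0 q [-0.09  0.28  0.66  1.77 -0.19  1.15  2.02]
```

View pics/grasp.png

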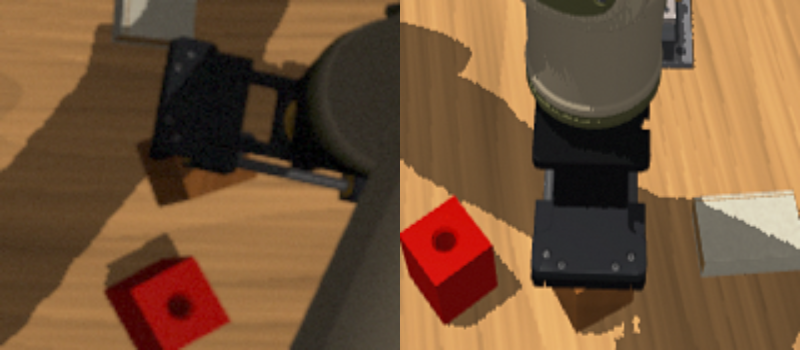

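The gripper hides the probe, but it's in position over it. I'll correct by 3 mm and close.

```bash
python3 -m pendant '[{"dp":[-0.005,0.02,0.012],"rotation":[0,0,-0.0006],"jaw":0.4},{"dp":[-0.005,0.02,0.012],"rotation":[0,0,-0.0006],"jaw":0.4},{"dp":[-0.005,0.02,0.012],"rotation":[0,0,-0.0006],"jaw":0.4}]' 40; python3 d.py 0.477 -0.2935 0.107
```

```text
time: 4.7
ee_pos: [0.4766, -0.2939, 0.1063]
eef_rot: [0.094, 0.996, 0.0, -0.0]
ft_force: [0.1, 0.2, -0.8]
width: 0.0359
grip_force: 0.0
t 4.7 pos [ 0.4766 -0.2939  0.1063] dp [-0.002  0.003 -0.005] rot [ 0.     -0.     -0.0001] F [ 0.05  0.19 -0.78] w 0.0359 g 0.0 q [-0.09  0.29  0.66  1.77 -0.19  1.15  2.01]
```

```bash
python3 -m pendant '[{"dp":[0,0,0],"rotation":[0,0,0],"jaw":0},{"dp":[0,0,0],"rotation":[0,0,0],"jaw":0},{"dp":[0,0,0],"rotation":[0,0,0],"jaw":0},{"dp":[0,0,0],"rotation":[0,0,0],"jaw":0},{"dp":[0,0,0],"rotation":[0,0,0],"jaw":0}]' 40; python3 d.py 0.477 -0.2935 0.107
```

```text
time: 5.32
ee_pos: [0.4766, -0.2939, 0.1063]
eef_rot: [0.094, 0.996, 0.0, 0.0]
ft_force: [0.3, 0.2, 0.2]
width: 0.0145
grip_force: 40.0
t 5.33 pos [ 0.4766 -0.2939  0.1063] dp [-0.002  0.003 -0.005] rot [ 0.     -0.     -0.0001] F [0.3 0.2 0.2] w 0.0145 g 40.0 q [-0.09  0.29  0.66  1.77 -0.19  1.15  2.01]
```

```bash
python3 -m pendant '[{"dp":[0,0,-0.15],"rotation":[0,0,0],"jaw":0},{"dp":[0,0,-0.35],"rotation":[0,0,0],"jaw":0},{"dp":[0,0,-0.55],"rotation":[0,0,0],"jaw":0},{"dp":[0,0,-0.65],"rotation":[0,0,0],"jaw":0},{"dp":[0,0,-0.65],"rotation":[0,0,0],"jaw":0}]' 40
python3 -m pendant '[{"dp":[0.04,0.2,0],"rotation":[0,0,0],"jaw":0},{"dp":[0.04,0.4,0],"rotation":[0,0,0],"jaw":0},{"dp":[0.04,0.7,0],"rotation":[0,0,0],"jaw":0},{"dp":[0.04,0.93,0],"rotation":[0,0,0],"jaw":0},{"dp":[0.04,0.93,0],"rotation":[0,0,0],"jaw":0}]' >/dev/null
python3 -m pendant '[{"dp":[0.04,0.3,0],"rotation":[0,0,0],"jaw":0},{"dp":[0.04,0.6,0],"rotation":[0,0,0],"jaw":0},{"dp":[0.04,0.8,0],"rotation":[0,0,0],"jaw":0},{"dp":[0.04,0.93,0],"rotation":[0,0,0],"jaw":0},{"dp":[0.04,0.93,0],"rotation":[0,0,0],"jaw":0},{"dp":[0.04,0.93,0],"rotation":[0,0,0],"jaw":0}]' ; python3 d.py 0.5168 -0.0178 0.155
python3 - <<'E'
from h import *
from bench import camera
b=camera("side");np.savez("side1.npz",**b);a=camera("top");np.savez("top1.npz",**a)
u,v=proj(b,[.5168,-.0178,.13]).astype(int);print(u,v);v=max(v,80);u0=max(u-80,0)
cv2.imwrite("pics/hover.png",cv2.resize(b["image"][v-40:v+80,u0:u0+160],None,fx=5,fy=5)[...,::-1])
E
```

```text
time: 5.95
ee_pos: [0.4769, -0.2941, 0.2041]
eef_rot: [0.094, 0.996, -0.0, 0.001]
ft_force: [-0.9, 0.3, -1.9]
width: 0.0144
grip_force: 40.0
time: 7.32
ee_pos: [0.5166, -0.0195, 0.2036]
eef_rot: [0.095, 0.996, -0.0, -0.0]
ft_force: [-0.3, -0.1, -0.6]
width: 0.0145
grip_force: 40.0
t 7.33 pos [ 0.5166 -0.0195  0.2036] dp [0.    0.011 0.324] rot [-0.0001 -0.     -0.0005] F [-0.35 -0.09 -0.62] w 0.0145 g 40.0 q [-0.48  0.08  0.45  1.74 -0.03  1.33  1.36]
290 201
```

View pics/hover.png

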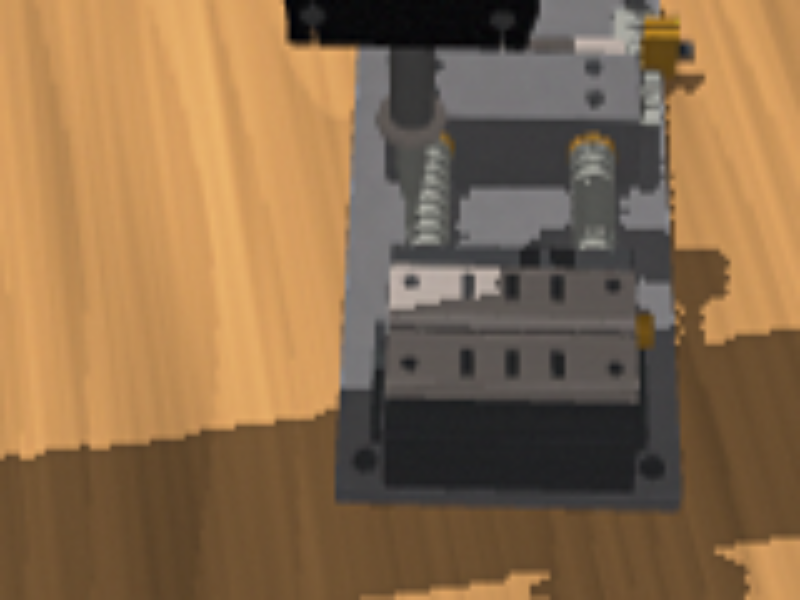

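The side view shows the probe hanging straight, with its collar at crop (412,118) and its nose above the springs. I'll check that against the projection of the expected position and move down to just above the groove.

```bash
python3 -m pendant '[{"dp":[0,0.008,0.15],"rotation":[0,0,-0.0005],"jaw":0},{"dp":[0,0.011,0.3],"rotation":[0,0,-0.0005],"jaw":0},{"dp":[0,0.011,0.35],"rotation":[0,0,-0.0005],"jaw":0},{"dp":[0,0.011,0.35],"rotation":[0,0,-0.0005],"jaw":0},{"dp":[0,0.011,0.35],"rotation":[0,0,-0.0005],"jaw":0}]' 40; python3 d.py 0.5168 -0.0178 0.1363
python3 - <<'E'
from h import *
from bench import camera,r
b=dict(np.load("side1.npz"));print("pred collar px",proj(b,[.5166,-.0195,.180]),"seen 292.4,184.6")
A=[]
for n,s in(("side",60),("top",60)):
    c=camera(n);p=r.read_state()["ee_pos"].copy();p=np.array(p);p[2]-=.0863
    print(n,"pred tip",proj(c,p)); u,v=proj(c,p).astype(int)
    A.append(cv2.resize(c["image"][v-30:v+30,u-40:u+40],(400,300),interpolation=cv2.INTER_CUBIC))
cv2.imwrite("pics/tip.png",np.hstack(A)[...,::-1])
E
```

```text
time: 8.05
ee_pos: [0.5176, -0.0162, 0.1523]
eef_rot: [0.092, 0.996, 0.0, 0.001]
ft_force: [0.3, 0.6, 0.5]
width: 0.0146
grip_force: 40.0
t 8.05 pos [ 0.5176 -0.0162  0.1523] dp [ 0.004 -0.011  0.106] rot [0.0001 0.0002 0.0003] F [0.32 0.58 0.45] w 0.0146 g 40.0 q [-0.47  0.12  0.45  1.82 -0.05  1.22  1.38]
pred collar px [291.02582004 184.49580041] seen 292.4,184.6
side pred tip [290.84864259 221.85349375]
top pred tip [311.29050031 197.53054451]
```

View pics/tip.png

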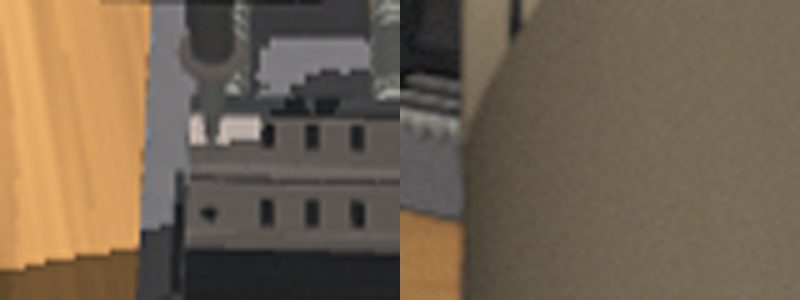

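The tip is at side pixel (292,220) against a predicted (291,222), so it agrees within 1.5 mm. The gripper blocks the top view. I'll trim the y error and lower to just above contact.

```bash
python3 -m pendant '[{"dp":[0.004,-0.011,0.03],"rotation":[0,0,0.0003],"jaw":0},{"dp":[0.004,-0.011,0.05],"rotation":[0,0,0.0003],"jaw":0},{"dp":[0.004,-0.011,0.05],"rotation":[0,0,0.0003],"jaw":0},{"dp":[0.004,-0.011,0.05],"rotation":[0,0,0.0003],"jaw":0}]' 40; python3 d.py 0.5168 -0.0178 0.1363
```

```text
time: 8.65
ee_pos: [0.5163, -0.0175, 0.1439]
eef_rot: [0.093, 0.996, 0.0, 0.0]
ft_force: [0.1, 0.9, -1.1]
width: 0.0146
grip_force: 40.0
t 8.65 pos [ 0.5163 -0.0175  0.1439] dp [-0.004 -0.002  0.051] rot [0.     0.     0.0001] F [ 0.09  0.91 -1.1 ] w 0.0146 g 40.0 q [-0.47  0.12  0.45  1.83 -0.06  1.2   1.38]
```

```bash
python3 -m pendant '[{"dp":[-0.002,-0.002,0.012],"rotation":[0,0,0],"jaw":0},{"dp":[-0.002,-0.002,0.025],"rotation":[0,0,0],"jaw":0},{"dp":[-0.002,-0.002,0.038],"rotation":[0,0,0],"jaw":0},{"dp":[-0.002,-0.002,0.048],"rotation":[0,0,0],"jaw":0},{"dp":[-0.002,-0.002,0.048],"rotation":[0,0,0],"jaw":0},{"dp":[-0.002,-0.002,0.048],"rotation":[0,0,0],"jaw":0}]' 40; python3 d.py 0.5168 -0.0178 0.1363; python3 - <<'E'
from h import *
from bench import camera,r
c=camera("side");f=[np.array(r.read_state()["ft_force"]).round(2)]
for i in range(4):camera("top");f.append(np.array(r.read_state()["ft_force"]).round(2))
print(*f)
A=cv2.resize(c["image"][190:265,250:350],(800,600),interpolation=2);cv2.imwrite("pics/tip2.png",A[...,::-1])
E
```

```text
time: 9.4
ee_pos: [0.5165, -0.0179, 0.1367]
eef_rot: [0.093, 0.996, 0.0, 0.0]
ft_force: [0.6, -0.9, 1.5]
width: 0.0149
grip_force: 40.0
t 9.4 pos [ 0.5165 -0.0179  0.1367] dp [-0.002  0.001  0.003] rot [0.     0.     0.0001] F [ 0.61 -0.88  1.46] w 0.0149 g 40.0 q [-0.47  0.13  0.45  1.84 -0.06  1.19  1.39]
[-1.25 -0.68  0.77] [0.07 0.4  0.89] [-0.61 -1.05  1.45] [-0.16 -0.98  0.9 ] [ 0.18 -0.62  0.28]
```

View pics/tip2.png

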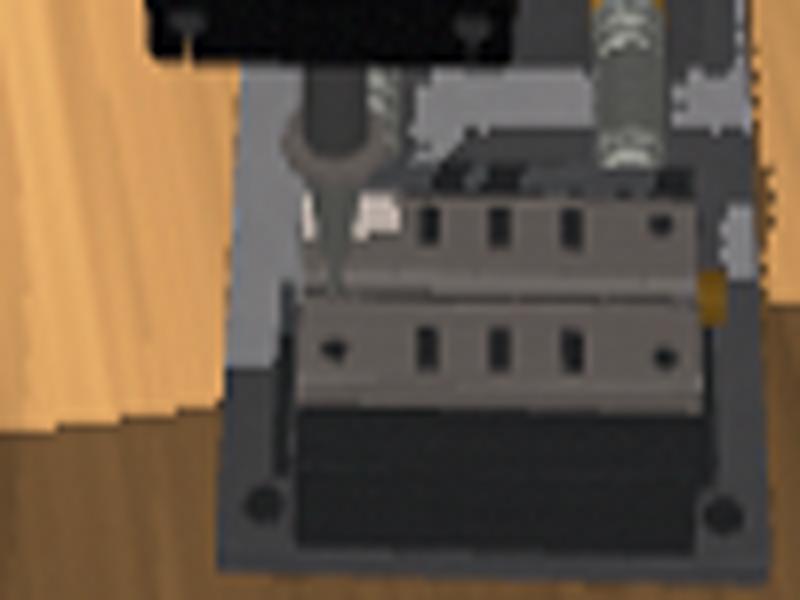

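The tip is in the groove at crop (335,293), case x ≈ −0.041, with about 1.5 N vertical force. Now I'll draw it at about 25 mm/s.

```bash
python3 -m pendant '[{"dp":[-0.02,0,0],"rotation":[0,0,0],"jaw":0},{"dp":[-0.04,0,0],"rotation":[0,0,0],"jaw":0},{"dp":[-0.06,0,0],"rotation":[0,0,0],"jaw":0},{"dp":[-0.08,0,0],"rotation":[0,0,0],"jaw":0},{"dp":[-0.1,0,0],"rotation":[0,0,0],"jaw":0},{"dp":[-0.12,0,0],"rotation":[0,0,0],"jaw":0},{"dp":[-0.14,0,0],"rotation":[0,0,0],"jaw":0}]' 40; python3 d.py 0.5571 -0.0254 0.1363
```

```text
time: 10.52
ee_pos: [0.5372, -0.0218, 0.1366]
eef_rot: [0.093, 0.996, 0.0, -0.0]
ft_force: [-2.5, -0.4, 0.5]
width: 0.0143
grip_force: 40.0
t 10.53 pos [ 0.5372 -0.0218  0.1366] dp [-0.135  0.001  0.002] rot [ 0.     -0.      0.0001] F [-2.47 -0.37  0.55] w 0.0143 g 40.0 q [-0.45  0.18  0.46  1.79 -0.08  1.2   1.41]
```

```bash
python3 -m pendant '[{"dp":[-0.02,0,0.002],"rotation":[0,0,0],"jaw":0},{"dp":[-0.04,0,0.002],"rotation":[0,0,0],"jaw":0},{"dp":[-0.06,0,0.002],"rotation":[0,0,0],"jaw":0},{"dp":[-0.08,0,0.002],"rotation":[0,0,0],"jaw":0},{"dp":[-0.1,0,0.002],"rotation":[0,0,0],"jaw":0},{"dp":[-0.12,0,0.002],"rotation":[0,0,0],"jaw":0},{"dp":[-0.14,0,0.002],"rotation":[0,0,0],"jaw":0}]' 40; python3 d.py 0.5985 -0.0332 0.1363
python3 -m pendant '[{"dp":[-0.02,0,0],"rotation":[0,0,0],"jaw":0},{"dp":[-0.04,0,0],"rotation":[0,0,0],"jaw":0},{"dp":[-0.06,0,0],"rotation":[0,0,0],"jaw":0},{"dp":[-0.08,0,0],"rotation":[0,0,0],"jaw":0},{"dp":[-0.1,0,0],"rotation":[0,0,0],"jaw":0},{"dp":[-0.12,0,0],"rotation":[0,0,0],"jaw":0},{"dp":[-0.14,0,0],"rotation":[0,0,0],"jaw":0}]' 40; python3 d.py 0.5985 -0.0332 0.1363
```

```text
time: 11.4
ee_pos: [0.5579, -0.0257, 0.1363]
eef_rot: [0.093, 0.996, 0.0, 0.0]
ft_force: [-2.0, 0.8, 0.4]
width: 0.0143
grip_force: 40.0
t 11.4 pos [ 0.5579 -0.0257  0.1363] dp [-0.275  0.001  0.   ] rot [0.     0.     0.0001] F [-2.04  0.8   0.4 ] w 0.0143 g 40.0 q [-0.43  0.23  0.46  1.73 -0.11  1.2   1.44]
time: 12.28
ee_pos: [0.5786, -0.0295, 0.1363]
eef_rot: [0.093, 0.996, 0.0, 0.0]
ft_force: [-1.4, 0.9, 0.8]
width: 0.0149
grip_force: 40.0
t 12.28 pos [ 0.5786 -0.0295  0.1363] dp [-0.135  0.     0.   ] rot [ 0.     -0.      0.0001] F [-1.37  0.94  0.82] w 0.0149 g 40.0 q [-0.42  0.28  0.46  1.68 -0.13  1.21  1.46]
```

```bash
python3 -m pendant '[{"dp":[-0.02,0,0],"rotation":[0,0,0],"jaw":0},{"dp":[-0.04,0,0],"rotation":[0,0,0],"jaw":0},{"dp":[-0.06,0,0],"rotation":[0,0,0],"jaw":0},{"dp":[-0.08,0,0],"rotation":[0,0,0],"jaw":0},{"dp":[-0.1,0,0],"rotation":[0,0,0],"jaw":0},{"dp":[-0.12,0,0],"rotation":[0,0,0],"jaw":0},{"dp":[-0.133,0,0],"rotation":[0,0,0],"jaw":0},{"dp":[-0.133,0,0],"rotation":[0,0,0],"jaw":0}]' 40; python3 d.py 0.5985 -0.0332 0.1363
python3 - <<'E'
from h import *
from bench import camera,r
c=camera("side")
A=cv2.resize(c["image"][190:265,250:350],(800,600),interpolation=2);cv2.imwrite("pics/tip3.png",A[...,::-1])
E
```

```text
time: 13.28
ee_pos: [0.5981, -0.0332, 0.1363]
eef_rot: [0.093, 0.996, 0.0, 0.0]
ft_force: [-2.5, 0.6, 0.8]
width: 0.0146
grip_force: 40.0
t 13.28 pos [ 0.5981 -0.0332  0.1363] dp [-0.003  0.001  0.   ] rot [0.     0.     0.0001] F [-2.51  0.64  0.82] w 0.0146 g 40.0 q [-0.4   0.32  0.46  1.63 -0.15  1.23  1.48]
```

View pics/tip3.png

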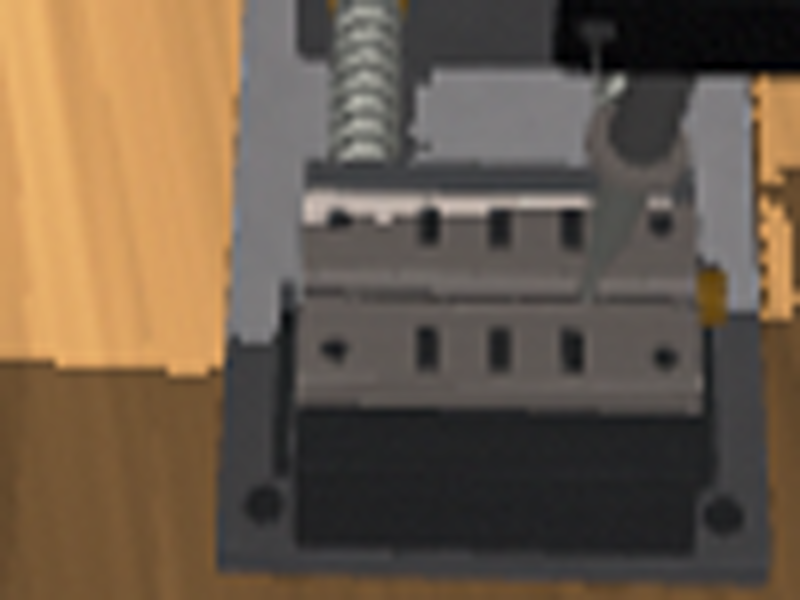

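The picture shows the probe tilted about 13° in the grip. Its tip trails at crop (585,293), case x ≈ +0.022, still in the groove. I'll grip harder and swing the tool about its y axis so the tip carries on forward and the probe comes upright.

```bash
python3 -m pendant '[{"dp":[0,0,-0.002],"rotation":[0,0,0],"jaw":0},{"dp":[0,0,-0.003],"rotation":[0,-0.006,0],"jaw":0},{"dp":[0,0,-0.004],"rotation":[0,-0.012,0],"jaw":0},{"dp":[0,0,-0.005],"rotation":[0,-0.018,0],"jaw":0},{"dp":[0,0,-0.006],"rotation":[0,-0.024,0],"jaw":0},{"dp":[0,0,-0.006],"rotation":[0,-0.03,0],"jaw":0},{"dp":[0,0,-0.006],"rotation":[0,-0.036,0],"jaw":0},{"dp":[0,0,-0.006],"rotation":[0,-0.036,0],"jaw":0}]' 60; python3 d.py 0.5985 -0.0332 0.1363
python3 - <<'E'
from h import *
from bench import camera,r
c=camera("side")
A=cv2.resize(c["image"][190:265,250:350],(800,600),interpolation=2);cv2.imwrite("pics/tip4.png",A[...,::-1])
E
```

```text
time: 14.32
ee_pos: [0.5975, -0.033, 0.1374]
eef_rot: [0.092, 0.989, -0.01, 0.112]
ft_force: [-1.4, -0.5, 0.4]
width: 0.0141
grip_force: 60.0
t 14.32 pos [ 0.5975 -0.033   0.1374] dp [-0.005 -0.     0.008] rot [0.0001 0.036  0.0001] F [-1.45 -0.47  0.42] w 0.0141 g 60.0 q [-0.48  0.13  0.46  1.86 -0.01  0.95  1.36]
```

View pics/tip4.png

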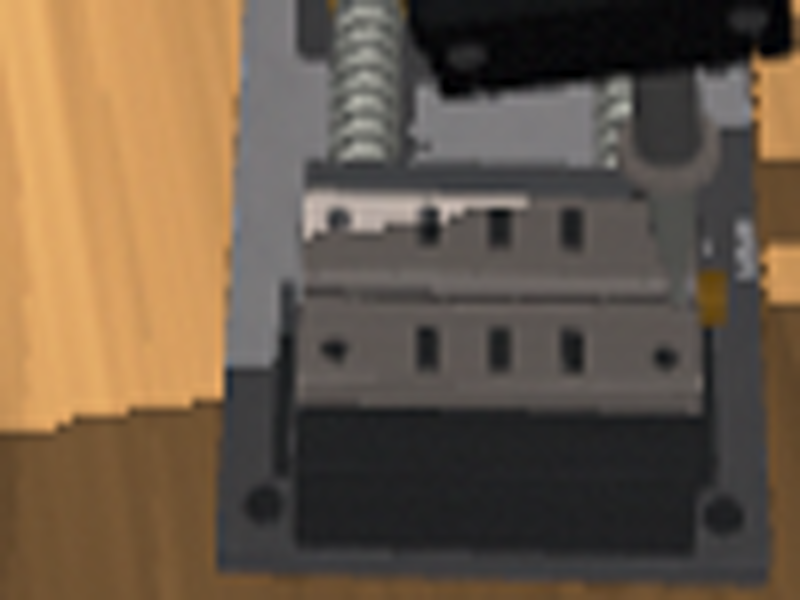

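The tip is now at crop (678,300), case x ≈ +0.045, in the groove near the far end, and the probe is almost upright. That uses up my picture allowance, and I've actually viewed one over it (11). From here I'll measure numerically only. Next I'll lift straight up.

```bash
python3 d.py 0.5975 -0.033 0.21
```

```text
t 14.38 pos [ 0.5979 -0.0331  0.1375] dp [-0.106  0.    -0.472] rot [0.0001 0.036  0.0001] F [-1.86 -0.38  0.32] w 0.0141 g 60.0 q [-0.48  0.13  0.46  1.86 -0.01  0.95  1.36]
```

```bash
python3 -m pendant '[{"dp":[-0.022,0,-0.1],"rotation":[0,0,0],"jaw":0},{"dp":[-0.055,0,-0.24],"rotation":[0,0,0],"jaw":0},{"dp":[-0.087,0,-0.38],"rotation":[0,0,0],"jaw":0},{"dp":[-0.108,0,-0.47],"rotation":[0,0,0],"jaw":0},{"dp":[-0.108,0,-0.47],"rotation":[0,0,0],"jaw":0},{"dp":[-0.108,0,-0.47],"rotation":[0,0,0],"jaw":0}]' 60; cat > tilt.py <<'E'
from h import *
from bench import camera,r
c=camera("side");W=cloud(c);p=np.array(r.read_state()["ee_pos"]);x,y,z=np.moveaxis(W,-1,0)
im=c["image"].astype(int)
D=W-p
m=(abs(D[...,0])<.035)&(abs(D[...,1])<.03)&(D[...,2]<-.005)&(D[...,2]>-.095)
k,l,st,_=cv2.connectedComponentsWithStats(m.astype(np.uint8));m=l==1+st[1:,4].argmax()
vs=sorted(set(np.where(m)[0]))
out=[]
for v in vs:
    u=np.where(m[v])[0]; q=W[v,u].mean(0); mid=(W[v,u.min()]+W[v,u.max()])/2
    out.append([*q,len(u),u.mean(),v])
out=np.array(out);np.set_printoptions(suppress=True,linewidth=150)
print(p);print(out.round(4)[::2])
E
python3 tilt.py
```

```text
time: 15.12
ee_pos: [0.5976, -0.0332, 0.2088]
eef_rot: [0.092, 0.989, -0.011, 0.112]
ft_force: [-0.4, 0.0, -1.1]
width: 0.014
grip_force: 60.0
[ 0.59747026 -0.03328623  0.20862802]
[[  0.5974  -0.0354   0.2007   2.     337.     178.    ]
 [  0.5983  -0.0366   0.1966  12.     337.5    180.    ]
 [  0.5987  -0.0367   0.1913  14.     337.5    182.    ]
 [  0.5985  -0.0387   0.1882  13.     337.5385 184.    ]
 [  0.598   -0.0414   0.1858  12.     337.5    186.    ]
 [  0.5968  -0.0437   0.1832   9.     337.     188.    ]
 [  0.6017  -0.0383   0.1709   6.     338.5    190.    ]
 [  0.602   -0.0387   0.1657   6.     338.5    192.    ]
 [  0.6025  -0.0386   0.16     6.     338.5    194.    ]
 [  0.6042  -0.0376   0.153    5.     339.     196.    ]
 [  0.6057  -0.0374   0.1468   4.     339.5    198.    ]
 [  0.6069  -0.035    0.1381   2.     339.5    200.    ]
 [  0.6066  -0.0372   0.1349   2.     339.5    202.    ]
 [  0.6086  -0.0354   0.1266   3.     340.     204.    ]]
```

The probe now leans about 8° forward. I'll turn the tool back by that amount and re-measure using a ray/plane fit of its centreline.

```bash
python3 -m pendant '[{"dp":[0,0,0],"rotation":[0,0.011,0],"jaw":0},{"dp":[0,0,0],"rotation":[0,0.022,0],"jaw":0},{"dp":[0,0,0],"rotation":[0,0.022,0],"jaw":0},{"dp":[0,0,0],"rotation":[0,0.022,0],"jaw":0}]' 60; cat >> tilt.py <<'E'
ex=np.array([.9826,-.1857,0]);ey=np.array([.1857,.9826,0])
K=c["mtx"];o=c["T"][:3,3];P=[]
for v in vs:
    u=np.where(m[v])[0]
    if len(u)<3: continue
    d=c["T"][:3,:3]@np.array([(u.mean()-K[0,2])/K[0,0],(v-K[1,2])/K[1,1],1]);q=o+d*((p-o)@ey)/(d@ey)
    P.append([(q-p)@ex,q[2]-p[2],len(u)])
P=np.array(P);print(P.round(4)[::3]);f=np.polyfit(P[:,1],P[:,0],1);print("tilt deg (tip fwd +)",-np.degrees(np.arctan(f[0])),"axis x-offset at TCP height",f[1],"lowest dz",out[-1,2]-p[2])
E
python3 tilt.py; python3 d.py 0.477 -0.2935 0.21
```

```text
time: 15.68
ee_pos: [0.5976, -0.0334, 0.2089]
eef_rot: [0.093, 0.995, -0.004, 0.044]
ft_force: [-0.4, -0.2, 0.0]
width: 0.0139
grip_force: 60.0
[ 0.5975246  -0.03324963  0.20917672]
[[  0.5891  -0.0306   0.2022   1.     332.     176.    ]
 [  0.5892  -0.0348   0.2015   2.     332.5    178.    ]
 [  0.5949  -0.0355   0.196   12.     335.5    180.    ]
 [  0.595   -0.0364   0.1916  14.     335.5    182.    ]
 [  0.5948  -0.0385   0.1885  14.     335.5    184.    ]
 [  0.5952  -0.0415   0.1865  13.     336.     186.    ]
 [  0.5946  -0.0447   0.1846   9.     336.     188.    ]
 [  0.5962  -0.0379   0.1714   6.     335.5    190.    ]
 [  0.5964  -0.0385   0.1666   6.     335.5    192.    ]
 [  0.5961  -0.0375   0.1599   5.     335.     194.    ]
 [  0.5969  -0.0363   0.1528   5.     335.     196.    ]
 [  0.5963  -0.0364   0.1473   4.     334.5    198.    ]
 [  0.5972  -0.0348   0.1396   2.     334.5    200.    ]
 [  0.5976  -0.0348   0.1337   2.     334.5    202.    ]
 [  0.5981  -0.0346   0.1276   2.     334.5    204.    ]]
[[-0.0029 -0.0135  8.    ]
 [-0.0015 -0.0214 14.    ]
 [-0.     -0.0295 13.    ]
 [ 0.0006 -0.0376  9.    ]
 [ 0.0002 -0.0459  6.    ]
 [-0.0001 -0.0543  5.    ]
 [ 0.0005 -0.0628  5.    ]]
tilt deg (tip fwd +) 2.424828234134014 axis x-offset at TCP height -0.0020343946484424795 lowest dz -0.08445256633244369
t 15.72 pos [ 0.5975 -0.0332  0.2092] dp [ 0.466 -1.854 -0.047] rot [-0.      0.0141  0.0001] F [-0.71  0.16 -1.55] w 0.0138 g 60.0 q [-0.46  0.19  0.49  1.62 -0.08  1.26  1.43]
```

```bash
sed -e 's/c=camera("side")/c=dict(np.load("side1.npz"))/' -e 's/p=np.array(r.read_state()\["ee_pos"\])/p=np.array([.5166,-.0195,.2036])/' tilt.py > t1.py; python3 t1.py | tail -9
```

```text
[  0.5179  -0.0196   0.1219   2.     291.5    205.    ]]
[[ 0.002  -0.0115  5.    ]
 [ 0.0017 -0.0195 13.    ]
 [ 0.0018 -0.0276 13.    ]
 [ 0.0019 -0.0358  9.    ]
 [ 0.001  -0.0442  6.    ]
 [ 0.0011 -0.0526  6.    ]
 [ 0.0012 -0.0612  4.    ]]
tilt deg (tip fwd +) -0.06709107320728706 axis x-offset at TCP height 0.0015579821954691455 lowest dz -0.08387210417634838
```

```bash
python3 -m pendant '[{"dp":[0.06,-0.2,-0.01],"rotation":[0,0.004,0],"jaw":0},{"dp":[0.12,-0.45,-0.02],"rotation":[0,0.004,0],"jaw":0},{"dp":[0.18,-0.7,-0.02],"rotation":[0,0.004,0],"jaw":0},{"dp":[0.23,-0.93,-0.02],"rotation":[0,0.004,0],"jaw":0},{"dp":[0.23,-0.93,-0.02],"rotation":[0,0.004,0],"jaw":0}]' 60 >/dev/null
python3 -m pendant '[{"dp":[0.06,-0.25,-0.01],"rotation":[0,0,0],"jaw":0},{"dp":[0.12,-0.5,-0.02],"rotation":[0,0,0],"jaw":0},{"dp":[0.18,-0.75,-0.02],"rotation":[0,0,0],"jaw":0},{"dp":[0.22,-0.92,-0.02],"rotation":[0,0,0],"jaw":0},{"dp":[0.22,-0.92,-0.02],"rotation":[0,0,0],"jaw":0},{"dp":[0.22,-0.92,-0.02],"rotation":[0,0,0],"jaw":0},{"dp":[0.22,-0.92,-0.02],"rotation":[0,0,0],"jaw":0}]' 60 >/dev/null
python3 d.py 0.4788 -0.2943 0.185; python3 tilt.py
python3 - <<'E'
import numpy as np
from h import *
from bench import camera
for n in("side","top"):
    c=camera(n);W=cloud(c);z=W[...,2]
    m=(abs(W[...,0]-.477)<.04)&(abs(W[...,1]+.2935)<.04)&(z>.074)&(z<.083)
    print(n,m.sum(),cv2.minAreaRect(W[m][:,:2].astype(np.float32)) if m.sum()>5 else "")
np.savez("side2.npz",**camera("side"))
E
```

```text
t 17.23 pos [ 0.4808 -0.2919  0.2103] dp [ 0.02  -0.018  0.168] rot [0.0001 0.01   0.0004] F [ 1.04  0.92 -1.13] w 0.014 g 60.0 q [-0.14  0.14  0.68  1.69 -0.12  1.29  1.95]
[ 0.48063386 -0.29214587  0.21034223]
[[  0.4787  -0.2947   0.1504   4.     295.5    331.    ]
 [  0.4793  -0.2923   0.139    2.     295.5    333.    ]
 [  0.4792  -0.2932   0.1341   2.     295.5    335.    ]
 [  0.4793  -0.2928   0.1264   2.     295.5    337.    ]]
[[-0.0014 -0.0655  4.    ]]
tilt deg (tip fwd +) -2.405213142171298 axis x-offset at TCP height 0.0015432117936262518 lowest dz -0.08396027689769217
side 1052 ((0.4785709083080292, -0.2935420572757721), (0.05710436403751373, 0.05747685208916664), 19.64459991455078)
top 571 ((0.4761502146720886, -0.2933627665042877), (0.055351171642541885, 0.05785198509693146), 19.723665237426758)
```

```bash
python3 d.py 0.4795 -0.2940 0.171; python3 -m pendant '[{"dp":[0.02,-0.013,0.1],"rotation":[0,0,0.0003],"jaw":0},{"dp":[0.025,-0.013,0.2],"rotation":[0,0,0.0003],"jaw":0},{"dp":[0.025,-0.013,0.26],"rotation":[0,0,0.0003],"jaw":0},{"dp":[0.025,-0.013,0.26],"rotation":[0,0,0.0003],"jaw":0},{"dp":[0.025,-0.013,0.26],"rotation":[0,0,0.0003],"jaw":0}]' 60;python3 d.py 0.4795 -0.2940 0.16; python3 tilt.py|tail -9
```

```text
t 17.43 pos [ 0.4803 -0.2928  0.2104] dp [ 0.02  -0.009  0.262] rot [0.     0.01   0.0002] F [-1.41 -0.83 -0.61] w 0.0138 g 60.0 q [-0.14  0.14  0.68  1.69 -0.11  1.29  1.95]
time: 18.05
ee_pos: [0.4785, -0.2952, 0.1716]
eef_rot: [0.094, 0.995, -0.003, 0.031]
ft_force: [0.4, -0.8, -1.1]
width: 0.0137
grip_force: 60.0
t 18.05 pos [ 0.4785 -0.2952  0.1716] dp [-0.     0.009  0.077] rot [-0.      0.0101 -0.0002] F [ 0.4  -0.75 -1.09] w 0.0137 g 60.0 q [-0.13  0.17  0.68  1.75 -0.14  1.21  1.98]
[[-0.0035 -0.0794 28.    ]
 [ 0.0005 -0.0902 26.    ]
 [ 0.0038 -0.1013 30.    ]
 [ 0.0046 -0.1127 38.    ]
 [ 0.0035 -0.1246 29.    ]
 [ 0.0006 -0.1367 22.    ]
 [-0.0034 -0.1492 17.    ]
 [-0.0067 -0.1619  9.    ]]
tilt deg (tip fwd +) -4.264544210072508 axis x-offset at TCP height 0.009218340796713933 lowest dz -0.09311363755652359
```

```bash
python3 -m pendant '[{"dp":[0,0.008,0.02],"rotation":[0,0,0],"jaw":0},{"dp":[0,0.008,0.04],"rotation":[0,0,0],"jaw":0},{"dp":[0,0.008,0.08],"rotation":[0,0,0],"jaw":0},{"dp":[0.003,0.008,0.12],"rotation":[0,0,0],"jaw":0},{"dp":[0.005,0.008,0.15],"rotation":[0,0,0],"jaw":0},{"dp":[0.005,0.008,0.15],"rotation":[0,0,0],"jaw":0}]' 60;python3 d.py 0.4795 -0.2940 0.107
```

```text
time: 18.85
ee_pos: [0.479, -0.2939, 0.1483]
eef_rot: [0.094, 0.995, -0.003, 0.031]
ft_force: [-0.7, 0.2, -0.4]
width: 0.0137
grip_force: 60.0
t 18.85 pos [ 0.479  -0.2939  0.1483] dp [ 0.013 -0.     0.275] rot [ 0.      0.0099 -0.0002] F [-0.73  0.17 -0.39] w 0.0137 g 60.0 q [-0.12  0.19  0.68  1.78 -0.15  1.16  1.99]
```

The tip is in the hole with no reaction force. Continuing down.

```bash
python3 -m pendant '[{"dp":[0.003,0,0.05],"rotation":[0,0,0],"jaw":0},{"dp":[0.005,0,0.1],"rotation":[0,0,0],"jaw":0},{"dp":[0.008,0,0.15],"rotation":[0,0,0],"jaw":0},{"dp":[0.01,0,0.2],"rotation":[0,0,0],"jaw":0},{"dp":[0.012,0,0.24],"rotation":[0,0,0],"jaw":0},{"dp":[0.013,0,0.26],"rotation":[0,0,0],"jaw":0},{"dp":[0.013,0,0.26],"rotation":[0,0,0],"jaw":0}]' 60;python3 d.py 0.4795 -0.2940 0.107
```

```text
time: 19.73
ee_pos: [0.4797, -0.2941, 0.1096]
eef_rot: [0.094, 0.995, -0.003, 0.031]
ft_force: [-0.6, 0.9, -0.3]
width: 0.0141
grip_force: 60.0
t 19.73 pos [ 0.4797 -0.2941  0.1096] dp [0.002 0.    0.017] rot [ 0.      0.01   -0.0002] F [-0.61  0.87 -0.32] w 0.0141 g 60.0 q [-0.1   0.23  0.67  1.82 -0.19  1.09  2.02]
```

```bash
python3 -m pendant '[{"dp":[0,0,0.008],"rotation":[0,0,0],"jaw":0},{"dp":[0,0,0.018],"rotation":[0,0,0],"jaw":0},{"dp":[0,0,0.018],"rotation":[0,0,0],"jaw":0}]' 60;python3 d.py 0.4795 -0.2940 0.107
python3 -m pendant '[{"dp":[0,0,0],"rotation":[0,0,0],"jaw":0.5},{"dp":[0,0,0],"rotation":[0,0,0],"jaw":0.7},{"dp":[0,0,0],"rotation":[0,0,0],"jaw":1},{"dp":[0,0,0],"rotation":[0,0,0],"jaw":1},{"dp":[0,0,0],"rotation":[0,0,0],"jaw":1},{"dp":[0,0,0],"rotation":[0,0,0],"jaw":1},{"dp":[0,0,0],"rotation":[0,0,0],"jaw":1}]' 60;python3 d.py 0.4795 -0.2940 0.205
```

```text
time: 20.1
ee_pos: [0.4799, -0.2941, 0.107]
eef_rot: [0.094, 0.995, -0.003, 0.031]
ft_force: [0.0, -0.9, -0.8]
width: 0.0141
grip_force: 60.0
t 20.1 pos [ 0.4799 -0.2941  0.107 ] dp [ 0.002  0.    -0.   ] rot [ 0.      0.01   -0.0002] F [ 0.02 -0.92 -0.81] w 0.0141 g 60.0 q [-0.1   0.24  0.67  1.82 -0.19  1.08  2.02]
time: 20.98
ee_pos: [0.4799, -0.2941, 0.107]
eef_rot: [0.094, 0.995, -0.003, 0.031]
ft_force: [-1.2, -0.3, -0.1]
width: 0.0757
grip_force: 0.0
t 20.98 pos [ 0.4799 -0.2941  0.107 ] dp [-0.039  0.    -0.652] rot [ 0.      0.01   -0.0002] F [-1.15 -0.26 -0.15] w 0.0757 g 0.0 q [-0.1   0.24  0.67  1.82 -0.19  1.08  2.02]
```

Released. Next I'll retreat upward, level the tool and check that the probe is standing.

```bash
python3 -m pendant '[{"dp":[-0.012,0,-0.2],"rotation":[0,0,0],"jaw":1},{"dp":[-0.024,0,-0.4],"rotation":[0,0,0],"jaw":1},{"dp":[-0.039,0,-0.65],"rotation":[0,0,0],"jaw":1},{"dp":[-0.039,0,-0.65],"rotation":[0,0.01,0],"jaw":1},{"dp":[-0.039,0,-0.65],"rotation":[0,0.01,0],"jaw":1}]' 60 >/dev/null
python3 -m pendant '[{"dp":[0,0.4,0],"rotation":[0,0,0],"jaw":1},{"dp":[0,0.8,0],"rotation":[0,0,0],"jaw":1},{"dp":[-0.3,1,0],"rotation":[0,0,0],"jaw":1},{"dp":[-0.3,1,0],"rotation":[0,0,0],"jaw":1}]' 60 >/dev/null
python3 -m pendant '[{"dp":[-0.2,0.4,0],"rotation":[0,0,0],"jaw":1},{"dp":[-0.3,0.8,0],"rotation":[0,0,0],"jaw":1},{"dp":[-0.3,1,0],"rotation":[0,0,0],"jaw":1},{"dp":[-0.3,1,0],"rotation":[0,0,0],"jaw":1}]' 60 
python3 - <<'E'
from h import *
from bench import camera
for n in("side","top"):
    c=camera(n);W=cloud(c);z=W[...,2]
    b=(abs(W[...,0]-.477)<.03)&(abs(W[...,1]+.2925)<.03)
    for lo,hi in((.087,.105),(.105,.125),(.125,.16)):
        m=b&(z>lo)&(z<hi);print(n,lo,m.sum(),W[m].mean(0).round(4) if m.sum() else "", W[m].max(0).round(4) if m.sum() else "")
E
python3 d.py 0.588 0.1335 0.16
```

```text
time: 22.6
ee_pos: [0.624, -0.0134, 0.2038]
eef_rot: [0.092, 0.996, 0.0, -0.0]
ft_force: [0.3, -0.0, -0.6]
width: 0.0867
grip_force: 0.0
side 0.087 51 [ 0.4775 -0.2995  0.0948] [ 0.4856 -0.2923  0.1047]
side 0.105 52 [ 0.4779 -0.2996  0.1146] [ 0.4863 -0.2958  0.1247]
side 0.125 154 [ 0.4782 -0.297   0.1451] [ 0.4861 -0.2855  0.1578]
top 0.087 30 [ 0.4747 -0.288   0.0958] [ 0.4829 -0.2843  0.1043]
top 0.105 34 [ 0.4744 -0.2879  0.1154] [ 0.4825 -0.2847  0.1249]
top 0.125 109 [ 0.4757 -0.2907  0.1463] [ 0.4844 -0.2853  0.1573]
t 22.7 pos [ 0.6235 -0.0176  0.2045] dp [0.422 0.945 0.296] rot [-0.0001  0.     -0.0004] F [ 0.17 -0.63  0.05] w 0.0873 g 0.0 q [-0.45  0.34  0.53  1.47 -0.17  1.38  1.47]
```

The probe is upright and seated, with the same height and axis as at the start. Now for the handle.

```bash
python3 -m pendant '[{"dp":[0.2,0.35,0],"rotation":[0,0,0],"jaw":1},{"dp":[0.42,0.7,0],"rotation":[0,0,0],"jaw":1},{"dp":[0.42,0.945,0],"rotation":[0,0,0],"jaw":1},{"dp":[0.42,0.945,0.1],"rotation":[0,0,0],"jaw":1},{"dp":[0.42,0.945,0.2],"rotation":[0,0,0],"jaw":1},{"dp":[0.42,0.945,0.2],"rotation":[0,0,0],"jaw":1},{"dp":[0.42,0.945,0.2],"rotation":[0,0,0],"jaw":1}]' 60 ; python3 d.py 0.588 0.1335 0.074
```

```text
time: 23.58
ee_pos: [0.589, 0.1334, 0.1751]
eef_rot: [0.095, 0.995, 0.0, 0.0]
ft_force: [0.7, 0.3, -0.7]
width: 0.087
grip_force: 0.0
t 23.57 pos [0.589  0.1334 0.1751] dp [ 0.007 -0.001  0.674] rot [ 0.      0.     -0.0005] F [ 0.65  0.26 -0.69] w 0.087 g 0.0 q [-0.66  0.3   0.45  1.56 -0.14  1.3   1.19]
```

```bash
python3 -m pendant '[{"dp":[0.006,0,0.2],"rotation":[0,0,-0.0005],"jaw":1},{"dp":[0.006,0,0.4],"rotation":[0,0,-0.0005],"jaw":1},{"dp":[0.006,0,0.6],"rotation":[0,0,-0.0005],"jaw":1},{"dp":[0.006,0,0.67],"rotation":[0,0,-0.0005],"jaw":1},{"dp":[0.006,0,0.67],"rotation":[0,0,-0.0005],"jaw":1},{"dp":[0.006,0,0.67],"rotation":[0,0,-0.0005],"jaw":1}]' 50 ; python3 d.py 0.588 0.1335 0.074
```

```text
time: 24.32
ee_pos: [0.5888, 0.1351, 0.0757]
eef_rot: [0.092, 0.996, 0.001, 0.001]
ft_force: [0.8, -0.7, 0.6]
width: 0.0868
grip_force: 0.0
t 24.32 pos [0.5888 0.1351 0.0757] dp [ 0.003 -0.011  0.012] rot [0.0002 0.0003 0.0002] F [ 0.79 -0.74  0.58] w 0.0868 g 0.0 q [-0.65  0.39  0.43  1.68 -0.18  1.11  1.22]
```

```bash
python3 -m pendant '[{"dp":[0.003,-0.006,0.01],"rotation":[0,0,0],"jaw":0.5},{"dp":[0.003,-0.006,0.01],"rotation":[0,0,0],"jaw":0.4},{"dp":[0.003,-0.006,0.01],"rotation":[0,0,0],"jaw":0},{"dp":[0.003,-0.006,0.01],"rotation":[0,0,0],"jaw":0},{"dp":[0.003,-0.006,0.01],"rotation":[0,0,0],"jaw":0},{"dp":[0.003,-0.006,0.01],"rotation":[0,0,0],"jaw":0},{"dp":[0.003,-0.006,0.01],"rotation":[0,0,0],"jaw":0},{"dp":[0.003,-0.006,0.01],"rotation":[0,0,0],"jaw":0}]' 50 ; python3 d.py 0.588 0.1335 0.074
```

```text
time: 25.32
ee_pos: [0.5873, 0.1344, 0.0728]
eef_rot: [0.092, 0.996, 0.0, 0.0]
ft_force: [0.6, 0.9, 0.4]
width: 0.0193
grip_force: 50.0
t 25.32 pos [0.5873 0.1344 0.0728] dp [-0.006 -0.005 -0.008] rot [0.0001 0.     0.0003] F [0.55 0.9  0.4 ] w 0.0193 g 50.0 q [-0.65  0.39  0.43  1.68 -0.18  1.11  1.22]
```

```bash
python3 -m pendant '[{"dp":[0,0.02,0],"rotation":[0,0,0],"jaw":0},{"dp":[0,0.045,0],"rotation":[0,0,0],"jaw":0},{"dp":[0,0.07,0],"rotation":[0,0,0],"jaw":0},{"dp":[0,0.095,0],"rotation":[0,0,0],"jaw":0},{"dp":[0,0.12,0],"rotation":[0,0,0],"jaw":0},{"dp":[0,0.145,0],"rotation":[0,0,0],"jaw":0},{"dp":[0,0.17,0],"rotation":[0,0,0],"jaw":0},{"dp":[0,0.17,0],"rotation":[0,0,0],"jaw":0}]' 60 ; python3 d.py 0.588 0.1335 0.074
cat > idx.py <<'E'
from h import *
from bench import camera,r
F=np.array([.5757,.0677]);ex=np.array([.9826,-.1857]);ey=np.array([.1857,.9826])
p=np.array(r.read_state()["ee_pos"]);print("tcp local",(p[:2]-F)@ex,(p[:2]-F)@ey)
for n in("side","top"):
    c=camera(n);W=cloud(c);q=W[...,:2]-F;lx,ly,z=q@ex,q@ey,W[...,2];im=c["image"].astype(int)
    br=(im[...,0]>1.6*im[...,2])&(z>.031)&(abs(lx-.066)<.014)&(abs(ly-.094)<.02)
    yk=(z>.044)&(z<.056)&(ly>.06)&(ly<.13)&(abs(lx)>.02)&(abs(lx)<.055)
    print(n,"clip",br.sum(),ly[br].min(),ly[br].mean(),ly[br].max(),"yoke+x",[(s.sum(),ly[s].min().round(4),ly[s].mean().round(4),ly[s].max().round(4)) for s in(yk&(lx>0),yk&(lx<0)) if s.any()])
    gx=(z>.054)&(abs(lx)<.05)&(ly<.063)&(ly>.01);print("  guide",ly[gx].min() if gx.any() else "",ly[gx].max() if gx.any() else "")
    cs=(z>.0545)&(z<.062)&(abs(ly+.095)<.045)&(abs(lx)<.07)
    if cs.sum()>100:print("  case",cv2.minAreaRect(np.stack([lx[cs],ly[cs]],1).astype(np.float32)))
    np.savez(n+"3.npz",**c)
E
python3 idx.py
```

```text
time: 26.32
ee_pos: [0.5913, 0.1558, 0.0727]
eef_rot: [0.094, 0.996, -0.002, -0.001]
ft_force: [-5.3, -10.6, 5.1]
width: 0.019
grip_force: 60.0
t 26.32 pos [0.5913 0.1558 0.0727] dp [-0.006 -0.15  -0.008] rot [-0.0007 -0.0002 -0.0001] F [ -5.34 -10.64   5.13] w 0.019 g 60.0 q [-0.67  0.41  0.42  1.65 -0.18  1.12  1.19]
tcp local -0.001010526718049045 0.0894633561396297
side clip 30 0.08635397068549573 0.093107913813349 0.10142175409926717 yoke+x [(np.int64(73), np.float64(0.0792), np.float64(0.0874), np.float64(0.0953)), (np.int64(72), np.float64(0.0798), np.float64(0.0875), np.float64(0.0955))]
  guide 0.01002533829673911 0.06299416423687161
  case ((0.0009707696735858917, -0.09546776115894318), (0.06250938028097153, 0.09965351969003677), 89.52670288085938)Traceback (most recent call last):
  File "idx.py", line 9, in <module>
    print(n,"clip",br.sum(),ly[br].min(),ly[br].mean(),ly[br].max(),"yoke+x",[(s.sum(),ly[s].min().round(4),ly[s].mean().round(4),ly[s].max().round(4)) for s in(yk&(lx>0),yk&(lx<0)) if s.any()])
                            ~~~~~~~~~~^^
    return umr_minimum(a, axis, None, out, keepdims, initial, where)
ValueError: zero-size array to reduction operation minimum which has no identity
```

```bash
python3 -m pendant '[{"dp":[0,0.01,0],"rotation":[0,0,0],"jaw":0},{"dp":[0,0.02,0],"rotation":[0,0,0],"jaw":0},{"dp":[0,0.032,0],"rotation":[0,0,0],"jaw":0},{"dp":[0,0.032,0],"rotation":[0,0,0],"jaw":0},{"dp":[0,0.032,0],"rotation":[0,0,0],"jaw":0}]' 60
cat > idx2.py <<'E'
from h import *
from bench import camera,r
F=np.array([.5757,.0677]);ex=np.array([.9826,-.1857]);ey=np.array([.1857,.9826])
s=r.read_state();p=np.array(s["ee_pos"]);print("tcp local",(p[:2]-F)@ex,(p[:2]-F)@ey,"F",np.round(s["ft_force"],1),s["grip_force"])
c=camera("side");im=c["image"].astype(int);np.savez("side4.npz",**c)
def at(lx,ly,z):
    w=F+lx*ex+ly*ey;u,v=proj(c,[*w,z]);return cv2.getRectSubPix(c["image"],(1,1),(float(u),float(v)))[0,0].astype(int)
ys=np.arange(.076,.112,.001)
print("clip top z.036 (x .064,.068,.072) | yoke top z.050 (x .03,.04,-.04)| pointer z.030 x .056")
for y in ys: print(round(y,3),[at(x,y,.036).tolist() for x in(.064,.068,.072)],[int(at(x,y,.050).mean()) for x in(.03,.045,-.04)],at(.057,y,.030).tolist())
E
python3 idx2.py
```

```text
time: 27.05
ee_pos: [0.5921, 0.16, 0.0727]
eef_rot: [0.094, 0.996, -0.002, -0.001]
ft_force: [-6.2, -11.4, 6.0]
width: 0.0188
grip_force: 60.0
tcp local -0.0009953236412770239 0.0937426163499388 F [ -6.2 -11.4   6. ] 60.0122625567019
clip top z.036 (x .064,.068,.072) | yoke top z.050 (x .03,.04,-.04)| pointer z.030 x .056
0.076 [[92, 67, 22], [92, 68, 21], [92, 66, 19]] [76, 82, 96] [59, 59, 61]
0.077 [[91, 66, 21], [92, 67, 20], [92, 66, 20]] [77, 83, 92] [59, 59, 60]
0.078 [[91, 66, 20], [92, 67, 20], [91, 66, 20]] [79, 83, 88] [59, 58, 60]
0.079 [[91, 66, 20], [92, 67, 20], [91, 65, 21]] [81, 83, 85] [57, 57, 59]
0.08 [[91, 66, 19], [92, 68, 21], [91, 65, 21]] [82, 82, 82] [56, 56, 58]
0.081 [[91, 66, 19], [93, 68, 23], [91, 66, 20]] [83, 83, 80] [55, 55, 57]
0.082 [[91, 66, 19], [93, 68, 23], [91, 66, 20]] [83, 83, 80] [60, 60, 61]
0.083 [[91, 66, 19], [92, 67, 22], [91, 66, 20]] [83, 83, 79] [64, 64, 64]
0.084 [[90, 65, 19], [92, 67, 21], [91, 66, 20]] [83, 85, 87] [69, 69, 68]
0.085 [[91, 66, 19], [91, 66, 20], [91, 66, 20]] [83, 88, 102] [74, 74, 72]
0.086 [[95, 68, 20], [96, 
[... 1301 characters left out ...]
, 47], [80, 68, 56], [190, 139, 84]] [66, 118, 115] [75, 76, 74]
0.104 [[53, 52, 49], [80, 70, 60], [204, 150, 91]] [66, 121, 118] [77, 77, 75]
0.105 [[54, 53, 52], [88, 76, 64], [210, 154, 93]] [66, 123, 123] [78, 79, 76]
0.106 [[54, 54, 55], [96, 82, 68], [214, 157, 95]] [68, 113, 127] [80, 80, 77]
0.107 [[55, 55, 57], [102, 87, 71], [218, 161, 97]] [70, 102, 133] [74, 75, 72]
0.108 [[56, 56, 58], [109, 94, 79], [218, 160, 97]] [71, 91, 138] [67, 68, 65]
0.109 [[57, 57, 59], [116, 101, 87], [216, 159, 96]] [72, 83, 143] [60, 61, 59]
0.11 [[58, 58, 60], [123, 108, 95], [215, 158, 96]] [72, 76, 144] [53, 53, 52]
0.111 [[74, 74, 76], [126, 113, 102], [214, 157, 95]] [73, 69, 146] [45, 45, 45]
```

In the side view the clip's line is at fixture y ≈ 0.094 and the pointer and yoke are at 0.0925–0.0935, so they're about 1 mm apart. I'll make a small trim and hold.

```bash
python3 -m pendant '[{"dp":[0,0.005,0],"rotation":[0,0,0],"jaw":0},{"dp":[0,0.005,0],"rotation":[0,0,0],"jaw":0},{"dp":[0,0.005,0],"rotation":[0,0,0],"jaw":0},{"dp":[0,0.005,0],"rotation":[0,0,0],"jaw":0},{"dp":[0,0.005,0],"rotation":[0,0,0],"jaw":0},{"dp":[0,0.005,0],"rotation":[0,0,0],"jaw":0},{"dp":[0,0.005,0],"rotation":[0,0,0],"jaw":0},{"dp":[0,0.005,0],"rotation":[0,0,0],"jaw":0}]' 60
python3 idx2.py | sed -n '1p;10,30p'|cut -c1-160; python3 - <<'E'
from h import *
from bench import camera
c=camera("side");W=cloud(c);z=W[...,2];F=np.array([.5757,.0677]);ex=np.array([.9826,-.1857]);ey=np.array([.1857,.9826]);q=W[...,:2]-F;lx,ly=q@ex,q@ey
m=(z>.0545)&(z<.062)&(abs(ly+.095)<.045)&(abs(lx)<.07);print("case",cv2.minAreaRect(np.stack([lx[m],ly[m]],1).astype(np.float32)),np.median(z[m]))
b=(abs(W[...,0]-.477)<.03)&(abs(W[...,1]+.2925)<.03)&(z>.087);print("probe",W[b].mean(0),W[b].max(0))
E
```

```text
time: 28.1
ee_pos: [0.5922, 0.1605, 0.0727]
eef_rot: [0.094, 0.996, -0.002, -0.001]
ft_force: [-6.1, -12.1, 6.9]
width: 0.0188
grip_force: 60.0
tcp local -0.0010232683370399002 0.09426547626926156 F [ -6.1 -12.1   6.9] 60.01338236499578
0.083 [[91, 65, 18], [92, 67, 21], [91, 66, 21]] [84, 83, 81] [63, 64, 64]
0.084 [[90, 65, 16], [92, 67, 21], [91, 66, 20]] [83, 83, 84] [68, 68, 67]
0.085 [[91, 65, 15], [92, 68, 20], [91, 66, 19]] [82, 83, 93] [73, 74, 72]
0.086 [[95, 68, 18], [96, 70, 21], [95, 69, 20]] [81, 83, 101] [78, 79, 76]
0.087 [[98, 71, 21], [100, 73, 22], [100, 72, 21]] [82, 83, 112] [83, 84, 81]
0.088 [[102, 74, 23], [104, 75, 23], [105, 76, 22]] [83, 83, 129] [79, 79, 77]
0.089 [[102, 74, 23], [104, 75, 23], [105, 76, 23]] [83, 83, 145] [71, 72, 69]
0.09 [[102, 74, 23], [104, 75, 23], [104, 75, 23]] [85, 83, 159] [64, 64, 62]
0.091 [[102, 74, 23], [103, 75, 23], [103, 75, 23]] [86, 84, 162] [55, 55, 55]
0.092 [[89, 64, 21], [90, 66, 22], [92, 67, 22]] [87, 85, 166] [46, 46, 47]
0.093 [[75, 53, 19], [76, 55, 20], [77, 56, 20]] [87, 85, 170] [37, 37, 39]
0.094 [[60, 43, 1
[... 274 characters left out ...]
[44, 45, 47]
0.098 [[83, 61, 22], [81, 59, 22], [89, 65, 24]] [82, 91, 145] [44, 45, 47]
0.099 [[83, 64, 31], [83, 62, 31], [114, 83, 40]] [78, 95, 132] [44, 46, 46]
0.1 [[82, 66, 40], [84, 66, 40], [139, 102, 55]] [75, 101, 126] [46, 48, 47]
0.101 [[77, 65, 45], [84, 68, 47], [161, 117, 68]] [71, 107, 121] [56, 57, 56]
0.102 [[68, 59, 46], [82, 67, 51], [175, 127, 75]] [72, 113, 116] [66, 67, 65]
0.103 [[58, 54, 47], [79, 67, 55], [189, 138, 82]] [74, 117, 116] [75, 77, 73]
case ((0.0009661205112934113, -0.09525047242641449), (0.09976939111948013, 0.06313646584749222), 0.0008704119827598333) 0.0563822122701641
probe [ 0.47798139 -0.2980516   0.12955783] [ 0.48717245 -0.28528475  0.15827679]
```

The line and pointer dips both sit at about 0.094. The housing and probe are in place and the grip is steady, so I'm handing in.

```bash
python3 -c "
from bench import r
print(r.close_job())"
```

```text
the job is handed in; nothing more can be done
None
```

I drew the joint, stood the probe back in its stand, and handed in holding the slide with its pointer about 1 mm or less from the index line; no verdict came back, the probe tilted 5–6° in the grip mid-draw and was swung upright to finish the groove, and I viewed 11 pictures against the limit of 10.

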